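# Register a sample bottle on the stirrer and hold a pH electrode centred in its cap

## Task

Push the square sample bottle fully home into the corner of the two stop rails on the magnetic stirrer, flat against both. Then take the pH electrode (the probe with the wide flat-sided head) out of its storage tube and lower it upright through the bore of the bottle's cap, never touching bottle or cap, until the black ring on its shaft is level with the top of the cap. Finish while holding it there, still and centred in the bore, the bottle still home against both rails and all other things left where they stand.

Things in the scene. Friction and masses are not known exactly. Their poses are not given: they have to be found in the camera images.
- stirrer: Flat white magnetic stirrer, fixed, deck 200 x 200 mm, 22 mm above the bench; control panel at its -x edge, 46 mm deep, knob top at 29 mm. Origin at the bench under the deck's centre. Two steel stop rails on the deck, 26 mm high, 5 mm thick, 110 mm long: far rail, inner face x = +35 mm (y -37 to 73); right rail, inner face y = -35 mm (x -73 to 37), in its own axes. Turned up to 15 degrees.
- home (a point): Point on the stirrer's deck (its centre, 22 mm above the bench; axes of the stirrer) where the centre of the bottle's underside lies when the bottle is fully home against both rails. The bottle starts short of it, towards -x and +y of these axes, and turned.
- bottle: Square wide-mouth white plastic sample bottle, loose on the stirrer's deck, about 0.3 kg: body 70 x 70 mm with upright flat sides up to 72 mm, slides under a push of about 3 to 6 N, shoulder above, then a round blue cap 53 mm in diameter; 104 mm high over all. Origin at the centre of its underside, z up, x and y square to its sides. Hollow and empty: base 4 mm thick.
- port (a point): Centre of the top of the bottle's cap, at the mouth of its upright through bore: 24 mm diameter, 22 mm long, opening into the wider hollow bottle. 104 mm above the bottle's underside, on its axis; axes of the bottle.
- stand: Fixed storage stand: grey base 80 x 140 x 12 mm with two upright round tubes 70 mm apart (at y = -35 and +35 mm of its axes), 26 mm outside and 16 mm inside diameter, rims 126 mm above the bench. One holds the pH electrode, the other the thermometer, either way round. Origin at the bench under the middle.
- electrode: Loose cordless pH electrode, 0.09 kg, 175 mm long. From the tip up: cream shaft 12 mm thick, 110 mm long, with a black ring; black collar 22 mm wide, 10 mm high; flat-sided grey head 30 mm (its x) by 22 mm (its y), 55 mm high. Origin at the tip, z up along the shaft. Starts upright, collar resting on the rim of a storage tube, tip 16 mm above the bench; lifts straight out freely.
- depth_ring (a point): Middle of the black depth ring (4 mm wide) on the electrode's shaft axis, 60 mm above the tip; axes of the electrode.
- head (a point): Centre of the electrode's flat-sided head, 147.5 mm above the tip, the place to grip it; axes of the electrode (30 mm wide along x, 22 mm along y).
- thermometer: Steel dip thermometer with a slim round grey knob 15 mm in diameter, 146 mm long, in the other storage tube, its top 162 mm above the bench. Origin at its tip. Not to be moved.
- beaker: Clear beaker, 68 mm in diameter, 85 mm high; bystander, origin under its centre.
- bulb: Red rubber pipette bulb, 46 mm in diameter, 62 mm high, standing; bystander, origin under its centre.
- reagent: White round reagent bottle, 72 mm in diameter, 160 mm high; bystander, origin under its centre.
- amber_a: Amber glass bottle, 60 mm in diameter, 155 mm high; bystander, origin under its centre.
- amber_b: Amber glass bottle, 52 mm in diameter, 130 mm high; bystander, origin under its centre.
- flask_a: Volumetric flask, 62 mm in diameter, 165 mm high; bystander, origin under its centre.
- flask_b: Volumetric flask, 62 mm in diameter, 165 mm high; bystander, origin under its centre.
Mind the look-alikes: they are no part of the job. Leave any purple or red look-alike of the electrode alone.

How it is judged:
By the outcome, as a careful person would: the job done as asked, in the order asked, and still so for the second after the job is handed in, while the arm keeps its last pose, push and grip.
It also fails if it takes over 72 s, if anything falls off the work surface, if the arm or the gripper's body presses on something with over 40 N, if the wrist force passes 120 N, or if a joint passes its speed limit or range.

## Robot

A 6-joint arm with a two-finger parallel gripper is mounted at the origin on the work surface. World frame = base frame: x ahead of the robot, y to its left, z up, the work surface at z = 0. Lengths are in m, angles in degrees, forces in N, time in s.
With the tool pointing down it reaches from about 0.35 to 0.875 m from the base axis. Payload 4.2 kg.
Tool frame: the origin (TCP) lies midway between the tips of the shut fingers; the grasp point (between the pads) lies 19 mm behind it (r.pinch_z is the distance from the TCP to the grasp point, in m); z points along the fingers, y is the line along which they close (so a half turn about z gives the same grasp; the last joint's range is limited). The gripper opens to 87 mm and grips with 3 to 60 N. Pads are 19 mm wide; open, the fingers measure 117 mm over their backs; the gripper's body (75 mm by 190 mm) begins 51 mm behind the grasp point.
Start: joints at [14.817, 22.042, 0.453, 0, -68.411, -14.817], TCP at [0.625, 0, 0.223] pointing down, gripper open.
Joint ranges: [-179.83, 179.83], [-69.29, 118.12], [-61.27, 80.66], [-181.25, 117.63], [-171.15, -9.14], [-177.46, 177.46]. Speed limits (degrees/s): [159.86, 159.86, 180, 180, 180, 180].

## Interface

Orientations are given as a 3x3 rotation matrix whose columns are the frame's x, y, z axes.
In Python, from station import r, imaging, models gives the robot as it stands. The module is installed in compiled form; this text tells all that it offers.
- The arm moves only by the tool apply_moves, never from a script. Its argument "moves" is a list of rows, each a list of 2 entries, a list of its own where there are three numbers: the shift along the tool's x, y, z in m, then the turn about the tool's z in degrees. A call has 1 to 5 rows; each row shifts and turns the commanded pose from where the row before left it, along the tool's axes as they then stand; what a row does not reach is not made up. A row lasts 1/12 s, in which the tool goes at most 41.7 mm and 7.16 degrees, less where a joint would pass 70% of its speed; a pose out of reach is approached as far as the arm can. A call is refused whole if a number of a shift passes 0.0417 or a number of a turn 7.16, either way. A call with a gripper value outside its range is refused whole. "hand" is the finger opening in m, from 0 to 0.087, set as the call begins (left out, the last holds). The fingers move at their own pace and stop on an object; the grip force is fixed at half the most. Time passes only in rows, so rows that do not move let the fingers close. It gives the time, the measured TCP pose, the force, the opening and the grip force at its end, in the units of the state.
- r.sense(): the state, without advancing time (a new reading comes with each control period).
- imaging.capture(name): name is "scene" or "side" or "wrist"; returns a dict with "frame" (384x512x3 uint8, blue, green, red), "intrinsics" (3x3 intrinsics, pixels), "eye" and "orientation" of the camera in the world. Camera axes: x right, y down, z forward; pixel columns grow to the right and rows downward; lengths in m; the calibration is good to about 2 mm. The wrist camera is an equidistant fisheye: a pixel r from the principal point sees the ray r / f radians off the axis. A picture is of the moment at which its call begins. There is no depth.
- r.finish_job(): hands the job in; it is judged then, once.
Trained networks look in a picture, given as the dict that the camera call returned (one of the last four; its "shot" number tells which), for a name from the list of things; names that differ only in an ending like _2 or _b are one class to them, and where a whole thing is asked for, a point or a joint stands for the part that bears it (a point fixed in the world has none). Each returns a list of dicts, best first, with "confidence" (0 to 1); they miss things now and then, are a little off and sometimes report something else, mostly with a low value. They report only what shows in the picture. A call takes as long as a camera call. They do not tell look-alikes from the thing itself.
- models.cut_out(picture, target): "region" (384x512 bool, what is visible of it) and "extent" ([left, top, width, height] as shares, 0 to 1, of the picture: columns of its width, rows of its height, round what is visible of it).
- models.place_of(picture, target): "at" ([column, row] as shares, 0 to 1, of the picture: columns of its width, rows of its height: a listed point, or the origin of a listed thing).
The state is a dict: "time_s": time; "joints": joint angles; "joint_velocities": joint speeds; "effort": joint torques, N m; "tcp_pos": TCP position; "ee_rot": TCP orientation; "wrist_force": force on the tool from outside, world axes, zero at the start; "moment": the same for the moment, N m; "gripper_width": opening from 0.0 (shut) to 1.0 (fully open); "gripper_force": force on a finger pad.
Only numpy, scipy, OpenCV 4.12 (cv2) and the standard library are available. Lean on these libraries where they do the work, as an engineer would, in place of code of your own. Each camera call takes 0.05 s, during which the arm holds its last target. There are 200 camera calls.

## Working session

There is one attempt and no reset: what is moved stays moved. The work goes in short steps, Python scripts to look and compute and a tool call to move; the robot and the scene stay as the last step left them, time stands still between calls to the robot, and variables do not carry over. Pictures are saved under pics/ and viewed, at most 10 in all, crops included, and the job is handed in when it is done.

Besides the shell and the picture viewer there is one more tool, called after ">>>" as name(argument=value, ...) on one line, values as JSON. apply_moves: Moves the arm, as the interface text tells. Its arguments: {"type":"object","properties":{"moves":{"type":"array"},"hand":{"type":"number"}},"required":["moves"]}

```bash
mkdir -p pics; cat > h.py <<'E'
import numpy as np, cv2
from station import r, imaging, models
def ray(p,uv):
    K=np.array(p["intrinsics"]);R=np.array(p["orientation"]);e=np.array(p["eye"])
    x=(uv[0]-K[0,2])/K[0,0];y=(uv[1]-K[1,2])/K[1,1]
    if p.get("fish"):
        t=np.hypot(x,y);s=np.sin(t)/t if t>1e-9 else 1
        d=np.array([x*s,y*s,np.cos(t)])
    else:
        d=np.array([x,y,1.])
    d=R@d;return e,d/np.linalg.norm(d)
def cap(n):
    p=imaging.capture(n);p["fish"]=(n=="wrist");return p
def proj(p,X):
    K=np.array(p["intrinsics"]);R=np.array(p["orientation"]);c=R.T@(np.array(X)-np.array(p["eye"]))
    if p.get("fish"):
        rr=np.hypot(c[0],c[1]);t=np.arctan2(rr,c[2]);q=c[:2]/max(rr,1e-12)*t
    else: q=c[:2]/c[2]
    return np.array([K[0,0]*q[0]+K[0,2],K[1,1]*q[1]+K[1,2]])
def atz(p,uv,z):
    e,d=ray(p,uv);return e+d*(z-e[2])/d[2]
def tri(rs):
    A=np.zeros((3,3));b=np.zeros(3)
    for e,d in rs:
        M=np.eye(3)-np.outer(d,d);A+=M;b+=M@e
    X=np.linalg.solve(A,b);return X,[float(np.linalg.norm((np.eye(3)-np.outer(d,d))@(X-e))) for e,d in rs]
def at(p,n,k=0):
    L=models.place_of({k2:v for k2,v in p.items() if k2!="fish"},n)
    return [(np.array(q["at"])*[512,384],q["confidence"]) for q in L]
E
python3 - <<'E'
from h import *
np.set_printoptions(precision=4,suppress=True)
print(r.sense()["tcp_pos"],r.sense()["ee_rot"],r.pinch_z)
ims=[]
for n in ["scene","side","wrist"]:
    p=cap(n);ims.append(p["frame"]);print(n,p["eye"],np.array(p["intrinsics"]).tolist(),np.array(p["orientation"]).tolist())
    for t in ["home","port","bottle","stirrer","stand","head","depth_ring","electrode","thermometer"]:
        print(t,[(a.round(1).tolist(),round(c,2)) for a,c in at(p,t)[:4]])
cv2.imwrite("pics/a.png",cv2.resize(ims[0],(800,600)));cv2.imwrite("pics/b.png",cv2.resize(ims[1],(800,600)));cv2.imwrite("pics/c.png",cv2.resize(ims[2],(800,600)))
E
```

```text
[0.6244 0.     0.2214] [[-0.0002 -1.     -0.0022]
 [-1.      0.0002 -0.0001]
 [ 0.0001  0.0022 -1.    ]] 0.0187
scene [1.2252 0.6604 0.8011] [[383.22490302323934, 0.0, 250.0135778239293], [0.0, 383.22490302323934, 188.25284541284668], [0.0, 0.0, 1.0]] [[-0.7374030679407996, 0.4201148023917948, -0.5289047817923372], [0.6753585217822594, 0.4454877629675385, -0.5877342257366504], [-0.011295240040744918, -0.7905973727868576, -0.6122321550645151]]
home [([234.5, 189.0], 0.79)]
port [([246.4, 163.3], 0.84)]
bottle [([240.5, 188.1], 0.74)]
stirrer [([234.7, 192.9], 0.75), ([217.5, 242.3], 0.72)]
stand [([343.2, 252.7], 0.93), ([202.2, 147.0], 0.35)]
head [([404.3, 244.9], 0.89), ([375.6, 241.0], 0.85), ([365.8, 217.8], 0.6)]
depth_ring [([319.6, 257.1], 0.78), ([403.1, 257.7], 0.7), ([380.8, 266.7], 0.64), ([305.8, 204.5], 0.18)]
electrode [([395.9, 272.0], 0.8), ([321.1, 277.2], 0.68), ([378.1, 282.9], 0.65), ([243.6, 189.3], 0.51)]
thermometer [([199.1, 149.0], 0.73)]
side [0.0874 0.7286 0.6375] [[396.77092858902995, 0.0, 253.64444968539743], [0.0, 396.77092858902995, 194.36065859022096],
[... 630 characters left out ...]
.74), ([163.8, 292.1], 0.56), ([356.8, 192.0], 0.2)]
thermometer []
wrist [ 0.6248 -0.0689  0.3844] [[297.3186396354542, 0.0, 253.3292558523084], [0.0, 297.3186396354542, 191.44382064196236], [0.0, 0.0, 1.0]] [[-0.999999437702205, 0.0008389875298069994, -0.0006486102052941045], [0.0006475472440539896, 0.9674519913308622, 0.2530537989292315], [0.0008398082163812127, 0.25305323663188745, -0.9674519906188035]]
home [([279.4, 73.3], 0.57), ([300.6, 88.7], 0.53)]
port [([318.8, 81.0], 0.67)]
bottle [([300.4, 92.0], 0.96)]
stirrer [([276.8, 73.5], 0.7)]
stand []
head [([207.9, 274.9], 0.7)]
depth_ring [([319.6, 271.0], 0.59)]
electrode [([282.1, 284.5], 0.96), ([281.1, 72.4], 0.68)]
thermometer []
```

View pics/a.png

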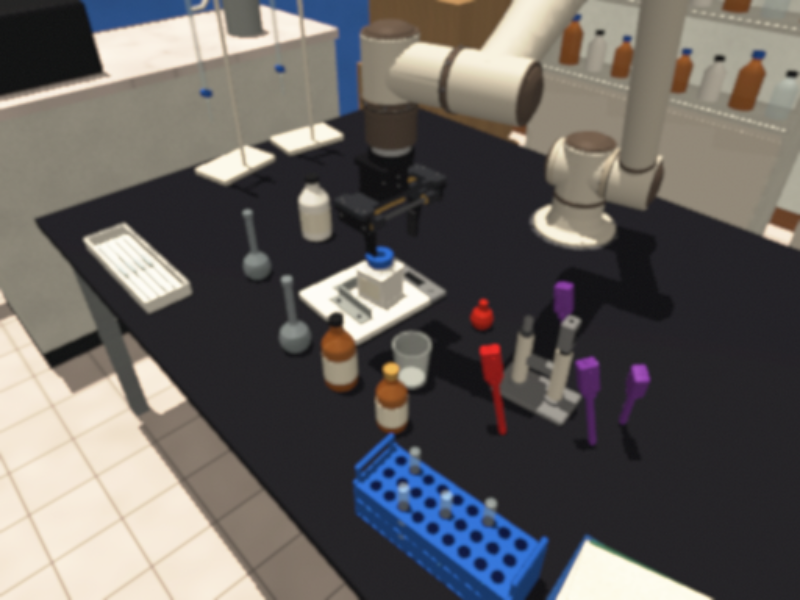

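View pics/b.png

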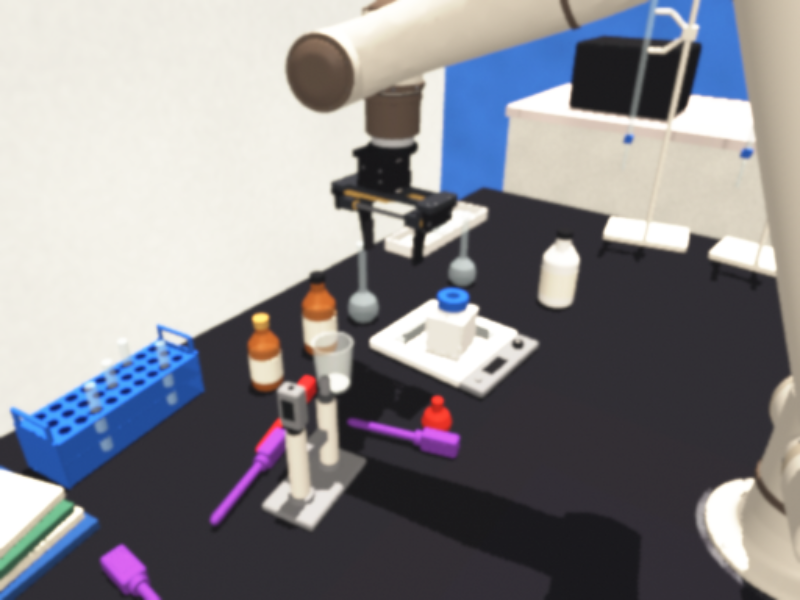

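View pics/c.png

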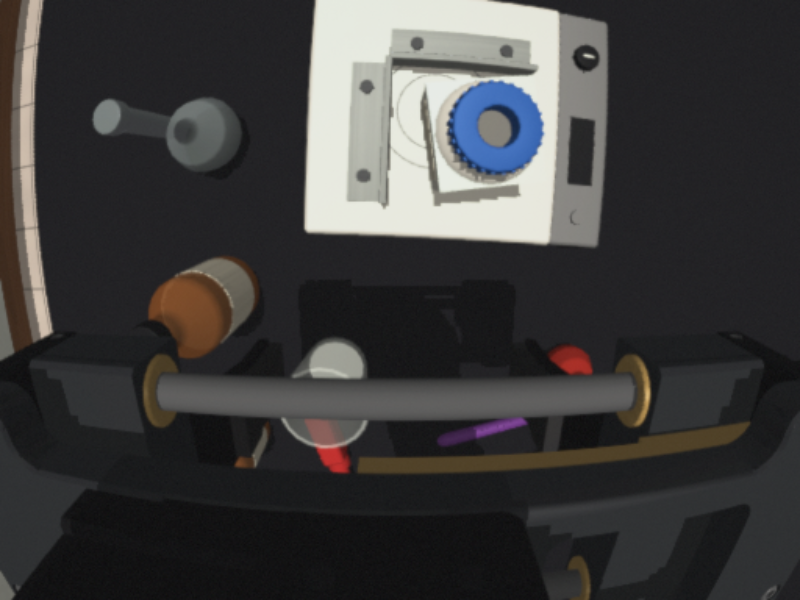

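The views show the stirrer and bottle at about (380,285) in scene and (455,335) in side. The stand with two tubes is at (540,375) in scene and (315,470) in side.

Electrode candidates in the scene view:
- Grey head at (568,330), standing in a tube. This fits the description.
- Purple at (563,300), (588,370) and (638,380): look-alikes.
- Red at (492,360): look-alike.

The slim knob at (528,325) is the thermometer. In the wrist view the cap is at (497,127), with rails to its left and top.

```bash
python3 - <<'E'
from h import *
np.set_printoptions(precision=4,suppress=True)
S=cap("scene");D=cap("side");W=cap("wrist")
def near(p,t,g):
    L=at(p,t);L=[a for a,c in L if np.linalg.norm(a-g)<14]
    return L[0] if L else None
for t,gs,gd,gw in [("port",(246,163),(287,188),(319,81)),("home",(234,189),(285,212),(279,73)),("stirrer",(235,193),(285,218),(277,73)),("head",(366,216),(187,262),None),("stand",(343,252),(200,308),None),("bottle",(240,188),(288,222),(300,92))]:
    rs=[]
    for p,g in [(S,gs),(D,gd),(W,gw)]:
        if g is None: continue
        u=near(p,t,g)
        if u is not None: rs.append(ray(p,u))
    print(t,len(rs),*tri(rs))
k=512/800
for n,q in [("c1",(305,230)),("c2",(550,243)),("c3",(560,10)),("c4",(317,1))]:
    print(n,atz(W,np.array(q)*k,0.022))
# bystanders
for p,n in((S,"scene"),(D,"side")):
  for t in ["beaker","bulb","thermometer"]:
    print(n,t,[(a.round(0).tolist(),round(c,2),atz(p,a,0)[:2].round(3).tolist()) for a,c in at(p,t)[:2]])
a=cv2.resize(S["frame"][170:290,300:430],(520,480),interpolation=2);b=cv2.resize(D["frame"][220:345,100:240],(537,480),interpolation=2)
cv2.imwrite("pics/d.png",cv2.resize(np.hstack([a,b]),(800,363)))
E
```

```text
port 3 [ 0.5646 -0.1024  0.1271] [0.00509546407613398, 0.007218550211823191, 0.0026568516286964708]
home 3 [ 0.5942 -0.1218  0.021 ] [0.0007621735319033892, 0.00044090037521163513, 0.0008955501003553516]
stirrer 2 [ 0.5988 -0.1176  0.0259] [3.1280628342203435e-05, 3.1280628342378174e-05]
head 2 [0.5427 0.3222 0.1586] [0.0007015856200252768, 0.0007015856200251865]
stand 2 [0.5482 0.2887 0.0044] [0.0007670435093330055, 0.0007670435093330799]
bottle 3 [ 0.568  -0.1022  0.0216] [0.003774799905507825, 0.003051151506343769, 0.0035226579754279006]
c1 [ 0.6964 -0.0307  0.022 ]
c2 [ 0.4989 -0.0213  0.022 ]
c3 [ 0.4901 -0.2185  0.022 ]
c4 [ 0.6869 -0.2186  0.022 ]
scene beaker [([257.0, 240.0], 0.57, [0.684, 0.087]), ([201.0, 149.0], 0.3, [0.503, -0.431])]
scene bulb [([305.0, 207.0], 0.56, [0.473, 0.086])]
scene thermometer []
side beaker [([171.0, 242.0], 0.32, [0.782, 0.151]), ([357.0, 193.0], 0.24, [0.493, -0.415])]
side bulb [([276.0, 279.0], 0.87, [0.472, 0.105]), ([285.0, 215.0], 0.48, [0.611, -0.152])]
side thermometer []
```

View pics/d.png

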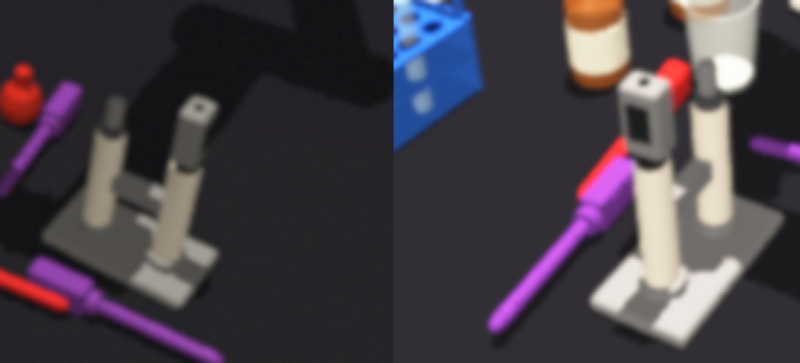

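The grey flat-sided head standing in a tube, at (200,110) left and (645,110) right in the crop, is the electrode, at about (0.543, 0.322). The purple and red ones lie loose. Next I'll look at the bottle from directly above.

>>> apply_moves(moves=[[[0.02,0.03,0],0],[[0.02,0.027,0],0],[[0,0,0],0],[[0,0,0],0]])

```text
time_s: 3.08
tcp_pos: [0.5672, -0.0408, 0.2233]
ee_rot: [[-0.001, -1.0, 0.001], [-1.0, 0.001, 0.0], [-0.0, -0.001, -1.0]]
wrist_force: [-0.1, 0.2, 0.1]
gripper_width: 1.002
gripper_force: 0.0
```

```bash
cat > m.py <<'E'
from h import *
np.set_printoptions(precision=4,suppress=True)
W=cap("wrist");f=W["frame"].astype(int)
print("tcp",np.array(r.sense()["tcp_pos"]))
blue=((f[...,0]-f[...,2]>60)).astype(np.uint8);n,l,s,c=cv2.connectedComponentsWithStats(blue)
i=1+np.argmax(s[1:,4]);cn=max(cv2.findContours((l==i).astype(np.uint8),0,1)[0],key=len)
# fit circle in world z=.126
P=np.array([atz(W,q[0].astype(float),.126)[:2] for q in cv2.convexHull(cn)])
A=np.c_[2*P,np.ones(len(P))];x=np.linalg.lstsq(A,(P**2).sum(1),rcond=None)[0]
print("cap c",x[:2],"r",np.sqrt(x[2]+x[:2]@x[:2]))
for t in ["port","home","bottle"]: print(t,[(a.round(1).tolist(),round(cf,2),atz(W,a,{"port":.126,"home":.022,"bottle":.022}[t])[:2]) for a,cf in at(W,t)[:2]])
# top-down rectified map at deck, 1mm = 2px
def rect(z,x0,x1,y0,y1,k=2000):
    xs=np.arange(x1,x0,-1/k);ys=np.arange(y0,y1,1/k);m=np.array([[proj(W,(X,Y,z)) for X in xs] for Y in ys],np.float32)
    return cv2.remap(W["frame"],m[...,0],m[...,1],1)
E
python3 - <<'E'
from m import *
a=rect(.022,.48,.71,-.23,-.01);cv2.imwrite("pics/e1.png",a);print(a.shape)
b=rect(.094,.50,.66,-.19,-.03)
c=np.zeros((440,800,3),np.uint8);c[:a.shape[0],:a.shape[1]]=a;c[:b.shape[0],470:470+b.shape[1]]=b
cv2.imwrite("pics/e.png",c)
for t in ["flask_a","amber_a","reagent","beaker","bulb"]:
  print(t,[(q.round(0).tolist(),round(cf,2),atz(W,q,0)[:2]) for q,cf in at(W,t)[:2]])
E
```

```text
tcp [ 0.5682 -0.0402  0.2232]
cap c [ 0.5679 -0.1012] r 0.02640136992444213
port [([254.8, 126.3], 0.71, array([ 0.5655, -0.1002])), ([179.0, 257.1], 0.53, array([0.641 , 0.0255]))]
home [([231.6, 104.7], 0.87, array([ 0.593, -0.123]))]
bottle [([250.8, 122.1], 0.94, array([ 0.5699, -0.1015])), ([113.1, 211.3], 0.58, array([0.7625, 0.0136]))]
(440, 460, 3)
flask_a [([101.0, 119.0], 0.87, array([ 0.78  , -0.1138])), ([230.0, 106.0], 0.33, array([ 0.5964, -0.1218]))]
amber_a [([111.0, 212.0], 0.6, array([0.7786, 0.0219]))]
reagent []
beaker [([179.0, 257.0], 0.66, array([0.677 , 0.0912]))]
bulb [([319.0, 260.0], 0.8, array([0.4702, 0.096 ])), ([251.0, 121.0], 0.25, array([ 0.5704, -0.1024]))]
```

View pics/e.png

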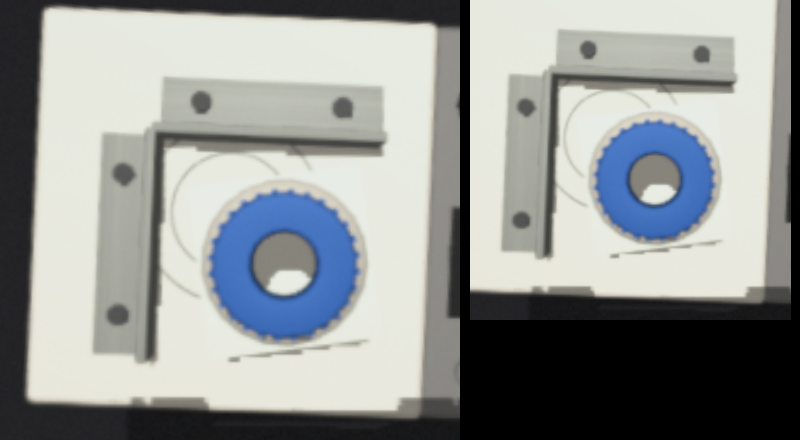

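Measured so far:
- **Cap centre:** (0.568, -0.101), radius 26.4 mm against 26.5 given.
- **Bottle yaw:** about +7.4°.
- **Deck centre (home):** (0.594, -0.123), yaw about -2.5°.

I'll straddle the bottle above the rails.

>>> apply_moves(moves=[[[0.03,0,0],0],[[0.031,0,0],0],[[0,0,0.03],-3.7],[[0,0,0.03],-3.7],[[0,0,0.02],0]], hand=0.087)

```text
time_s: 3.95
tcp_pos: [0.5669, -0.1014, 0.1401]
ee_rot: [[0.129, -0.992, -0.003], [-0.992, -0.129, 0.001], [-0.001, 0.002, -1.0]]
wrist_force: [-0.1, 0.0, -0.4]
gripper_width: 0.998
gripper_force: 0.0
```

>>> apply_moves(moves=[[[0,0,0.02],0],[[0,0,0.02],0],[[0,0,0.02],0],[[0,0,0.014],0],[[0,0,0],0]])

```text
time_s: 4.37
tcp_pos: [0.5658, -0.1009, 0.0651]
ee_rot: [[0.128, -0.992, -0.007], [-0.992, -0.128, -0.0], [-0.001, 0.007, -1.0]]
wrist_force: [-1.0, -0.1, -0.1]
gripper_width: 1.001
gripper_force: 0.0
```

>>> apply_moves(moves=[[[0,0,0],0],[[0,0,0],0]])

```text
time_s: 4.53
tcp_pos: [0.569, -0.1009, 0.0695]
ee_rot: [[0.129, -0.992, 0.002], [-0.992, -0.129, -0.0], [0.001, -0.002, -1.0]]
wrist_force: [-0.7, 0.5, 0.4]
gripper_width: 0.998
gripper_force: 0.0
```

>>> apply_moves(moves=[[[0,0,0.005],0],[[0,0,0],0]])

```text
time_s: 4.7
tcp_pos: [0.5682, -0.1009, 0.0639]
ee_rot: [[0.129, -0.992, 0.001], [-0.992, -0.129, 0.0], [-0.0, -0.001, -1.0]]
wrist_force: [0.2, -0.0, -0.8]
gripper_width: 0.998
gripper_force: 0.0
```

>>> apply_moves(moves=[[[0,0,0],0],[[0,0,0],0],[[0,0,0],0],[[0,0,0],0],[[0,0,0],0]], hand=0.06)

```text
time_s: 5.12
tcp_pos: [0.568, -0.101, 0.0639]
ee_rot: [[0.129, -0.992, 0.0], [-0.992, -0.129, -0.0], [0.0, -0.0, -1.0]]
wrist_force: [-1.2, 0.3, 1.0]
gripper_width: 0.806
gripper_force: 30.0
```

>>> apply_moves(moves=[[[0,0,0],3.3],[[0,0,0],3.3],[[0,0,0],3.3],[[0.004,-0.005,0],0],[[0.004,-0.005,0],0]])

```text
time_s: 5.53
tcp_pos: [0.5767, -0.109, 0.0639]
ee_rot: [[-0.043, -0.999, -0.002], [-0.999, 0.043, 0.0], [-0.0, 0.002, -1.0]]
wrist_force: [-2.7, 3.3, 4.0]
gripper_width: 0.797
gripper_force: 30.0
```

>>> apply_moves(moves=[[[0.004,-0.005,0],0],[[0.004,-0.005,0],0],[[0.002,-0.004,0],0],[[0,0,0],0],[[0,0,0],0]])

```text
time_s: 5.95
tcp_pos: [0.5917, -0.1209, 0.0639]
ee_rot: [[-0.044, -0.999, 0.0], [-0.999, 0.044, -0.001], [0.001, -0.0, -1.0]]
wrist_force: [-1.1, -0.8, 4.0]
gripper_width: 0.803
gripper_force: 30.0
```

Now slow pushes: y first, then x, watching the force.

>>> apply_moves(moves=[[[0.001,0,0],0],[[0.001,0,0],0],[[0,0,0],0]])

```text
time_s: 6.2
tcp_pos: [0.5919, -0.1217, 0.0639]
ee_rot: [[-0.044, -0.999, 0.002], [-0.999, 0.044, 0.0], [-0.001, -0.002, -1.0]]
wrist_force: [-0.4, 3.5, 4.8]
gripper_width: 0.801
gripper_force: 30.0
```

>>> apply_moves(moves=[[[0,-0.001,0],0],[[0,-0.001,0],0],[[0,0,0],0]])

```text
time_s: 6.45
tcp_pos: [0.5922, -0.1218, 0.0639]
ee_rot: [[-0.043, -0.999, -0.002], [-0.999, 0.043, 0.0], [-0.0, 0.002, -1.0]]
wrist_force: [-4.9, 3.5, 7.4]
gripper_width: 0.799
gripper_force: 30.0
```

>>> apply_moves(moves=[[[0.001,0,0],0],[[0.001,0,0],0],[[0,0,0],0]])

```text
time_s: 6.7
tcp_pos: [0.5931, -0.1237, 0.0639]
ee_rot: [[-0.043, -0.999, 0.0], [-0.999, 0.043, 0.0], [-0.0, -0.0, -1.0]]
wrist_force: [-1.6, 2.9, 5.1]
gripper_width: 0.802
gripper_force: 30.0
```

>>> apply_moves(moves=[[[0,-0.001,0],0],[[0,-0.001,0],0],[[0,0,0],0]])

```text
time_s: 6.95
tcp_pos: [0.5934, -0.1238, 0.064]
ee_rot: [[-0.044, -0.999, -0.004], [-0.999, 0.044, 0.0], [-0.0, 0.004, -1.0]]
wrist_force: [-6.7, 5.3, 8.9]
gripper_width: 0.803
gripper_force: 30.0
```

>>> apply_moves(moves=[[[0.001,0,0],0],[[0.001,0,0],0],[[0,0,0],0],[[0,0,0],0]])

```text
time_s: 7.28
tcp_pos: [0.5934, -0.1239, 0.0639]
ee_rot: [[-0.044, -0.999, -0.003], [-0.999, 0.044, 0.003], [-0.003, 0.003, -1.0]]
wrist_force: [-6.3, 12.5, 10.8]
gripper_width: 0.804
gripper_force: 30.0
```

>>> apply_moves(moves=[[[0,-0.001,0],0],[[0,-0.001,0],0],[[0,0,0],0],[[0,0,0],0]])

```text
time_s: 7.62
tcp_pos: [0.5936, -0.1239, 0.0641]
ee_rot: [[-0.044, -0.999, -0.007], [-0.999, 0.044, 0.003], [-0.003, 0.007, -1.0]]
wrist_force: [-10.3, 12.8, 14.0]
gripper_width: 0.797
gripper_force: 30.0
```

>>> apply_moves(moves=[[[0,0,0],0],[[0,0,0],0],[[0,0,0],0]])

```text
time_s: 7.87
tcp_pos: [0.5936, -0.1239, 0.0641]
ee_rot: [[-0.044, -0.999, -0.007], [-0.999, 0.044, 0.003], [-0.003, 0.007, -1.0]]
wrist_force: [-10.7, 12.7, 14.2]
gripper_width: 0.801
gripper_force: 30.0
```

Both directions are blocked at about 11–13 N, with the TCP at (0.5936, -0.1239), matching home. I'll relax slightly, release, rise and look.

>>> apply_moves(moves=[[[-0.001,0.001,0],0],[[0,0,0],0]])

```text
time_s: 8.03
tcp_pos: [0.5936, -0.1238, 0.064]
ee_rot: [[-0.044, -0.999, -0.005], [-0.999, 0.044, 0.001], [-0.001, 0.005, -1.0]]
wrist_force: [-8.5, 7.8, 11.1]
gripper_width: 0.803
gripper_force: 30.0
```

>>> apply_moves(moves=[[[0,0,0],0],[[0,0,0],0],[[0,0,0],0],[[0,0,0],0],[[0,0,0],0]], hand=0.087)

```text
time_s: 8.45
tcp_pos: [0.5962, -0.1256, 0.0632]
ee_rot: [[-0.044, -0.999, 0.0], [-0.999, 0.044, -0.0], [0.0, -0.0, -1.0]]
wrist_force: [-0.4, 0.1, 0.7]
gripper_width: 0.988
gripper_force: 0.0
```

>>> apply_moves(moves=[[[0,0,-0.02],0],[[0,0,-0.035],0],[[0,0,-0.035],0],[[0,0,-0.035],0],[[0,0,-0.035],0]])

```text
time_s: 8.87
tcp_pos: [0.5958, -0.1255, 0.2251]
ee_rot: [[-0.044, -0.999, 0.0], [-0.999, 0.044, -0.0], [0.0, -0.0, -1.0]]
wrist_force: [1.4, -0.2, -0.8]
gripper_width: 0.998
gripper_force: 0.0
```

>>> apply_moves(moves=[[[-0.035,0,0],0],[[-0.035,0,0],0],[[0,0,0],0],[[0,0,0],0],[[0,0,0],0]])

```text
time_s: 9.28
tcp_pos: [0.599, -0.0554, 0.2233]
ee_rot: [[-0.043, -0.999, -0.0], [-0.999, 0.043, -0.0], [0.0, 0.0, -1.0]]
wrist_force: [0.2, 0.2, -0.0]
gripper_width: 1.003
gripper_force: 0.0
```

```bash
python3 - <<'E'
from m import *
a=rect(.022,.48,.71,-.23,-.01)
b=rect(.048,.53,.66,-.19,-.06,3000)
c=np.zeros((440,860,3),np.uint8);c[:a.shape[0],:a.shape[1]]=a;c[:b.shape[0],470:470+b.shape[1]]=b
cv2.imwrite("pics/f.png",c[:,:800] if 0 else cv2.resize(c,(800,409)))
E
```

```text
tcp [ 0.5989 -0.0558  0.2232]
cap c [ 0.5931 -0.1241] r 0.02657161451792098
port [([259.6, 115.6], 0.76, array([ 0.5902, -0.1239]))]
home []
bottle [([256.3, 113.7], 0.97, array([ 0.5917, -0.1262]))]
```

View pics/f.png

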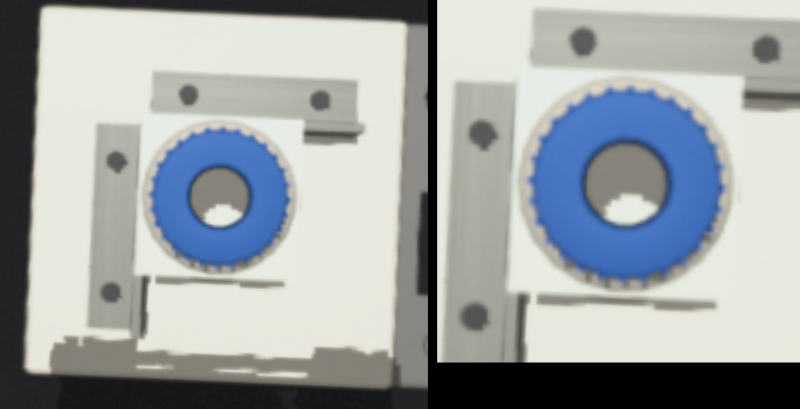

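The bottle sits in the rail corner with its sides parallel to the rails. The cap is at (0.593, -0.124), within 1 mm of the deck centre. I'll check the yaw numerically.

```bash
python3 - <<'E'
from m import *
k=4000
def line(g,axis,lo,hi):
    pts=[]
    for i in range(lo,hi):
        v=(g[i,:] if axis else g[:,i]).astype(float);d=np.abs(np.gradient(cv2.GaussianBlur(v.reshape(-1,1),(1,9),2).ravel()));j=int(d.argmax())
        pts.append((i,j))
    pts=np.array(pts,float);m=np.ones(len(pts),bool)
    for _ in range(5):
        c=np.polyfit(pts[m,0],pts[m,1],1);e=np.abs(np.polyval(c,pts[:,0])-pts[:,1]);m=e<max(2,2*np.median(e))
    return np.degrees(np.arctan(c[0])),c,m.sum(),e[m].std()
def win(z,x0,x1,y0,y1): return cv2.cvtColor(rect(z,x0,x1,y0,y1,k),6)
g=win(.022,.51,.67,-.24,-.20);print("deck -y edge",line(g,0,20,600))
g=win(.022,.67,.72,-.20,-.06);print("deck +x edge",line(g,1,20,540))
# bottle body edges at z=.094 (top of sides)
g=win(.094,.565,.625,-.17,-.145);print("bottle -y",line(g,0,20,220))
g=win(.094,.62,.64,-.15,-.095);print("bottle +x",line(g,1,20,200))
g=win(.094,.565,.62,-.1,-.08);print("bottle +y",line(g,0,20,200))
E
```

```text
tcp [ 0.5989 -0.0562  0.2233]
cap c [ 0.5932 -0.124 ] r 0.026624132688441268
port [([255.8, 116.6], 0.68, array([ 0.5933, -0.124 ])), ([253.0, 114.8], 0.25, array([ 0.5956, -0.1256]))]
home []
bottle [([256.1, 115.0], 0.65, array([ 0.5918, -0.1255])), ([343.0, 264.7], 0.53, array([0.4766, 0.0836]))]
deck -y edge (np.float64(2.5109126483779747), array([ 0.0439, 54.7145]), np.int64(574), np.float64(0.38627666590046195))
deck +x edge (np.float64(-2.409145286277162), array([ -0.0421, 120.8185]), np.int64(471), np.float64(0.5365268351710063))
bottle -y (np.float64(15.427820899089353), array([ 0.276 , 30.7385]), np.int64(135), np.float64(1.894957664672118))
bottle +x (np.float64(-2.484224326384364), array([-0.0434, 62.5784]), np.int64(180), np.float64(2.655199023878307))
bottle +y (np.float64(2.68303451403527), array([ 0.0469, 48.8837]), np.int64(110), np.float64(0.3372935554025233))
```

Deck yaw is -2.5°/-2.4° and bottle yaw -2.5°/-2.7°, so the bottle is flat against both rails. Next is the electrode.

>>> apply_moves(moves=[[[-0.03,0,-0.02],-2.5],[[-0.041,0.006,-0.02],0],[[-0.041,0.006,0],0],[[-0.041,0.006,0],0],[[-0.041,0.006,0],0]])

```text
time_s: 10.1
tcp_pos: [0.5766, 0.1362, 0.2623]
ee_rot: [[-0.001, -1.0, 0.001], [-1.0, 0.001, 0.001], [-0.001, -0.001, -1.0]]
wrist_force: [0.3, -0.2, -0.4]
gripper_width: 1.005
gripper_force: 0.0
```

>>> apply_moves(moves=[[[-0.041,0.006,0],0],[[-0.041,0.006,0],0],[[-0.041,0.006,0],0],[[-0.04,0.006,0],0],[[-0.02,0.006,0],0]])

```text
time_s: 10.52
tcp_pos: [0.5463, 0.3218, 0.2611]
ee_rot: [[0.003, -1.0, 0.0], [-1.0, -0.003, 0.001], [-0.001, -0.0, -1.0]]
wrist_force: [2.2, 0.3, 0.4]
gripper_width: 1.001
gripper_force: 0.0
```

>>> apply_moves(moves=[[[-0.02,0,0],0],[[0,0,0],0],[[0,0,0],0],[[0,0,0],0]])

```text
time_s: 10.85
tcp_pos: [0.5469, 0.3372, 0.2615]
ee_rot: [[-0.0, -1.0, -0.0], [-1.0, 0.0, -0.001], [0.001, 0.0, -1.0]]
wrist_force: [0.1, -0.1, 0.1]
gripper_width: 1.0
gripper_force: 0.0
```

```bash
python3 - <<'E'
from h import *
np.set_printoptions(precision=4,suppress=True)
W=cap("wrist");print(r.sense()["tcp_pos"],W["eye"])
for t,z in [("head",.1635),("electrode",.016),("stand",0),("thermometer",.016)]: print(t,[(a.round(1).tolist(),round(c,2),atz(W,a,z)[:2]) for a,c in at(W,t)[:3]])
print(proj(W,(.543,.322,.191)),proj(W,(.543,.322,.1635)),proj(W,(.548,.2887,0)))
u=proj(W,(.543,.322,.16)).astype(int)
cv2.imwrite("pics/g.png",cv2.resize(W["frame"],(800,600)))
E
```

```text
[0.5471 0.3368 0.2617] [0.5468 0.2683 0.4234]
head [([149.2, 45.0], 0.96, array([0.6401, 0.1999])), ([191.2, 116.9], 0.93, array([0.601 , 0.2685])), ([326.2, 17.3], 0.91, array([0.4815, 0.176 ]))]
electrode [([226.8, 45.9], 0.84, array([0.5821, 0.1706])), ([182.9, 138.5], 0.79, array([0.6443, 0.2984])), ([263.9, 149.6], 0.71, array([0.5318, 0.3152]))]
stand [([257.5, 129.2], 0.93, array([0.5404, 0.2878]))]
thermometer [([253.1, 100.3], 0.73, array([0.5466, 0.2474]))]
[257.726  182.9994] [257.2447 176.0681] [252.1001 129.8237]
```

View pics/g.png

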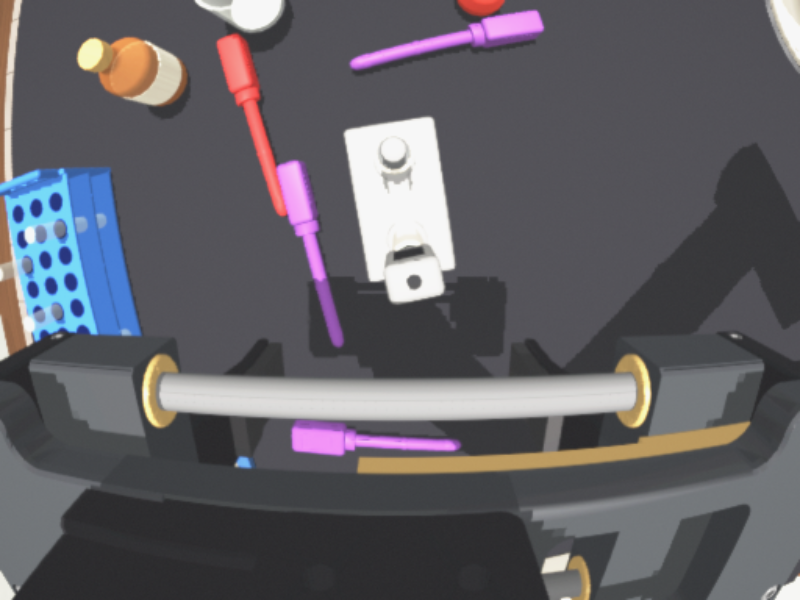

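The electrode's head top is at about (414,281), with the thermometer knob at (394,152). The head's wide side runs roughly along world x, with the stand yaw about +8°. I'll make a close crop to get centre and yaw.

```bash
python3 - <<'E'
from m import *
k=8000
a=rect(.191,.515,.57,.29,.36,k)
g=cv2.cvtColor(a,6);t,b=cv2.threshold(g,0,255,cv2.THRESH_OTSU);print(t,a.shape)
b=cv2.morphologyEx(b,cv2.MORPH_OPEN,np.ones((9,9)))
n,l,s,c=cv2.connectedComponentsWithStats(b)
for i in range(1,n):
    if s[i,4]<5000: continue
    q=cv2.minAreaRect(cv2.findContours((l==i).astype(np.uint8),0,1)[0][0]);print(s[i],q,.57-q[0][0]/k,.29+q[0][1]/k)
cv2.imwrite("pics/i.png",np.hstack([a,cv2.cvtColor(b,8)])[:,:800])
E
```

```text
tcp [0.5471 0.337  0.2619]
cap c [0.8078 0.3125] r 0.08434675642987541
port [([261.6, 176.8], 0.21, array([0.5383, 0.3303])), ([163.1, 2.4], 0.18, array([0.6402, 0.1423]))]
home [([263.4, 175.0], 0.18, array([0.5328, 0.3496]))]
bottle [([262.0, 152.7], 0.45, array([0.5349, 0.3187]))]
150.0 (560, 440, 3)
[   40     0   389   330 91741] ((243.1618194580078, 144.55203247070312), (347.5267028808594, 361.8961486816406), 81.25383758544922) 0.539604772567749 0.30806900405883786
```

View pics/i.png

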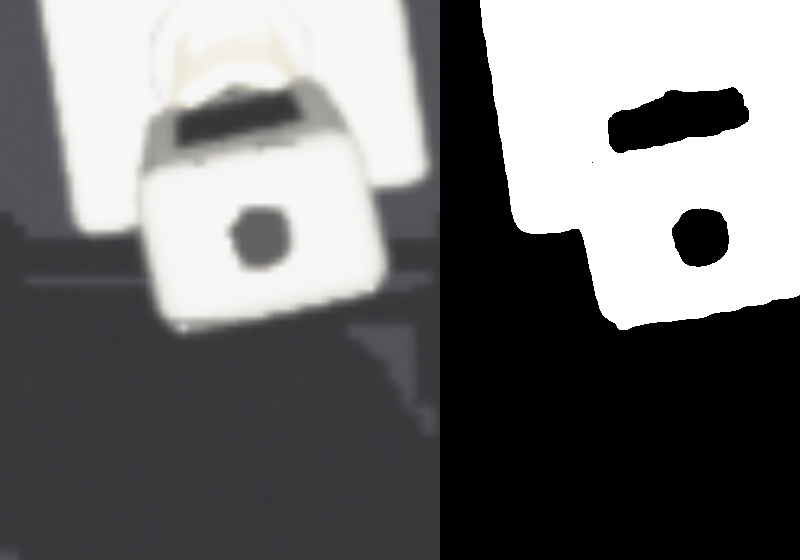

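The crop shows the head top with corners near (140,178), (355,130), (388,282) and (170,330), and the centre dot at (261,238). That gives a yaw of about +12°. I'll shift for a second view to triangulate the dot.

>>> apply_moves(moves=[[[-0.02,0.005,0],0],[[-0.02,0.005,0],0],[[0,0,0],0],[[0,0,0],0],[[0,0,0],0]])

```text
time_s: 11.72
tcp_pos: [0.5368, 0.3776, 0.2616]
ee_rot: [[0.0, -1.0, -0.0], [-1.0, -0.0, -0.0], [0.0, 0.0, -1.0]]
wrist_force: [0.0, 0.1, 0.6]
gripper_width: 0.999
gripper_force: 0.0
```

```bash
python3 - <<'E'
from m import *
k=8000
a=rect(.191,.51,.565,.29,.36,k)
cv2.imwrite("pics/j.png",a)
g=cv2.GaussianBlur(cv2.cvtColor(a,6),(0,0),3)
b=(g<150).astype(np.uint8);n,l,s,c=cv2.connectedComponentsWithStats(b)
for i in range(1,n):
    if 800<s[i,4]<12000: print(s[i],c[i],.565-c[i][0]/k,.29+c[i][1]/k)
e2=np.array(W["eye"]);e1=np.array([.5468,.2683,.4234]);d1=np.array([.57-261/k,.29+238/k,.191])-e1
for i in range(1,n):
    if 800<s[i,4]<12000:
        d2=np.array([.565-c[i][0]/k,.29+c[i][1]/k,.191])-e2
        print(tri([(e1,d1/np.linalg.norm(d1)),(e2,d2/np.linalg.norm(d2))]))
E
```

```text
tcp [0.537  0.3773 0.2617]
cap c [0.7969 0.3389] r 0.09377746991466152
port []
home []
bottle []
[ 196  214   49   50 1916] [220.2954 237.2458] 0.5374630741127349 0.3196557280793319
(array([0.5374, 0.3196, 0.1916]), [3.117311690774239e-05, 3.117311690765572e-05])
```

View pics/j.png

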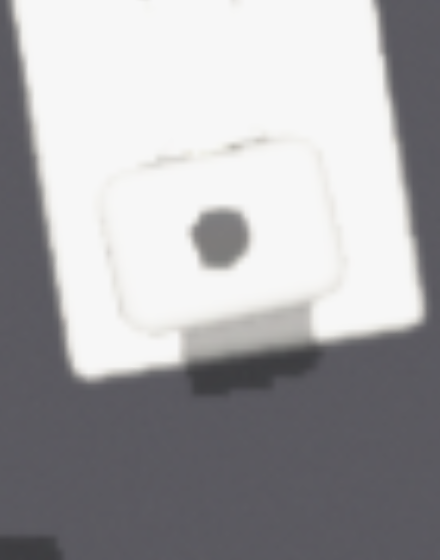

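Triangulated head top: (0.5374, 0.3196, 0.1916), against an expected z of 0.191. Yaw is about +11°. I'll grasp across the 30 mm width.

>>> apply_moves(moves=[[[0.029,0,0],0],[[0.029,0,0],0],[[0,0,0],-5.5],[[0,0,0],-5.5],[[0,0,0],0]], hand=0.06)

```text
time_s: 12.33
tcp_pos: [0.5372, 0.3188, 0.2622]
ee_rot: [[0.191, -0.982, 0.001], [-0.982, -0.191, 0.0], [-0.0, -0.001, -1.0]]
wrist_force: [0.6, 0.2, 0.2]
gripper_width: 0.732
gripper_force: 0.0
```

>>> apply_moves(moves=[[[0,0,0],0],[[0,0,0],0]])

```text
time_s: 12.5
tcp_pos: [0.5369, 0.3198, 0.2617]
ee_rot: [[0.189, -0.982, -0.0], [-0.982, -0.189, 0.0], [-0.0, 0.0, -1.0]]
wrist_force: [-0.1, 0.8, -0.7]
gripper_width: 0.699
gripper_force: 0.0
```

>>> apply_moves(moves=[[[0,0,0.03],0],[[0,0,0.03],0],[[0,0,0.03],0],[[0,0,0.02],0],[[0,0,0.007],0]])

```text
time_s: 12.92
tcp_pos: [0.535, 0.3186, 0.1405]
ee_rot: [[0.189, -0.982, -0.006], [-0.982, -0.189, -0.005], [0.003, 0.007, -1.0]]
wrist_force: [0.2, 0.0, 0.0]
gripper_width: 0.686
gripper_force: 0.0
```

>>> apply_moves(moves=[[[0,0,0],0],[[0,0,0],0],[[0,0,0],0]])

```text
time_s: 13.17
tcp_pos: [0.538, 0.3207, 0.1467]
ee_rot: [[0.191, -0.982, 0.003], [-0.982, -0.191, 0.002], [-0.001, -0.003, -1.0]]
wrist_force: [0.3, 0.5, 0.9]
gripper_width: 0.691
gripper_force: 0.0
```

>>> apply_moves(moves=[[[0,0,0],0],[[0,0,0],0],[[0,0,0],0],[[0,0,0],0],[[0,0,0],0]], hand=0.02)

```text
time_s: 13.58
tcp_pos: [0.5369, 0.3199, 0.145]
ee_rot: [[0.191, -0.982, 0.0], [-0.982, -0.191, 0.0], [-0.0, -0.0, -1.0]]
wrist_force: [-0.1, -1.0, -0.1]
gripper_width: 0.394
gripper_force: 0.0
```

>>> apply_moves(moves=[[[0,0,0],0],[[0,0,0],0],[[0,0,0],0],[[0,0,0],0],[[0,0,0],0]])

```text
time_s: 14.0
tcp_pos: [0.537, 0.3198, 0.1448]
ee_rot: [[0.191, -0.982, 0.0], [-0.982, -0.191, 0.0], [-0.0, -0.0, -1.0]]
wrist_force: [-0.5, -0.6, 1.3]
gripper_width: 0.347
gripper_force: 30.0
```

The opening of 30.2 mm matches the head's width. I'll lift straight out.

>>> apply_moves(moves=[[[0,0,-0.01],0],[[0,0,-0.02],0],[[0,0,-0.02],0],[[0,0,-0.02],0],[[0,0,-0.02],0]])

```text
time_s: 14.42
tcp_pos: [0.5366, 0.3196, 0.2357]
ee_rot: [[0.191, -0.982, -0.001], [-0.982, -0.191, -0.0], [0.0, 0.001, -1.0]]
wrist_force: [0.7, 0.4, -1.1]
gripper_width: 0.345
gripper_force: 30.0
```

>>> apply_moves(moves=[[[0,0,-0.02],0],[[0,0,-0.02],0],[[0,0,-0.02],0],[[0,0,-0.015],0],[[0,0,0],0]])

```text
time_s: 14.83
tcp_pos: [0.538, 0.3204, 0.3141]
ee_rot: [[0.191, -0.982, 0.006], [-0.982, -0.191, 0.004], [-0.003, -0.007, -1.0]]
wrist_force: [0.6, -0.3, 0.1]
gripper_width: 0.345
gripper_force: 30.0
```

>>> apply_moves(moves=[[[0,0,0],0],[[0,0,0],0],[[0,0,0],0]])

```text
time_s: 15.08
tcp_pos: [0.5362, 0.3194, 0.3078]
ee_rot: [[0.191, -0.982, -0.003], [-0.982, -0.191, -0.002], [0.001, 0.003, -1.0]]
wrist_force: [-0.2, -0.6, -1.4]
gripper_width: 0.344
gripper_force: 30.0
```

```bash
python3 - <<'E'
from h import *
np.set_printoptions(precision=4,suppress=True)
S=cap("scene");D=cap("side");t=np.array(r.sense()["tcp_pos"]);print(t)
R=np.array(r.sense()["ee_rot"]);g=t-R[:,2]*r.pinch_z
for n,dz in [("depth_ring",-.0875),("head",0)]:
    X=g+[0,0,dz]
    for p in(S,D):
        print(n,proj(p,X),[(a.round(1).tolist(),round(c,2)) for a,c in at(p,n)[:5]])
def crop(p,w=55):
    u=proj(p,g+[0,0,-.06]).astype(int);return cv2.resize(p["frame"][max(0,u[1]-w):u[1]+w,max(0,u[0]-w):u[0]+w],(400,400),interpolation=2)
cv2.imwrite("pics/k.png",np.hstack([crop(S),crop(D)]))
E
```

```text
[0.5365 0.3196 0.3082]
depth_ring [369.8397 189.4975] [([428.6, 304.5], 0.85), ([300.7, 263.4], 0.81), ([350.3, 275.9], 0.79), ([370.3, 189.2], 0.64), ([309.0, 222.4], 0.53)]
depth_ring [185.2071 226.579 ] [([186.4, 226.9], 0.92), ([176.7, 273.1], 0.69), ([244.6, 273.2], 0.58), ([152.8, 310.4], 0.57)]
head [376.9055 158.5644] [([319.4, 262.7], 0.9), ([271.9, 247.0], 0.89), ([320.7, 204.1], 0.83), ([403.1, 322.1], 0.79), ([377.0, 163.4], 0.7)]
head [181.1803 183.4008] [([179.5, 184.6], 0.95), ([173.3, 283.9], 0.82), ([81.9, 364.6], 0.77), ([192.3, 249.9], 0.68), ([279.7, 282.0], 0.61)]
```

View pics/k.png

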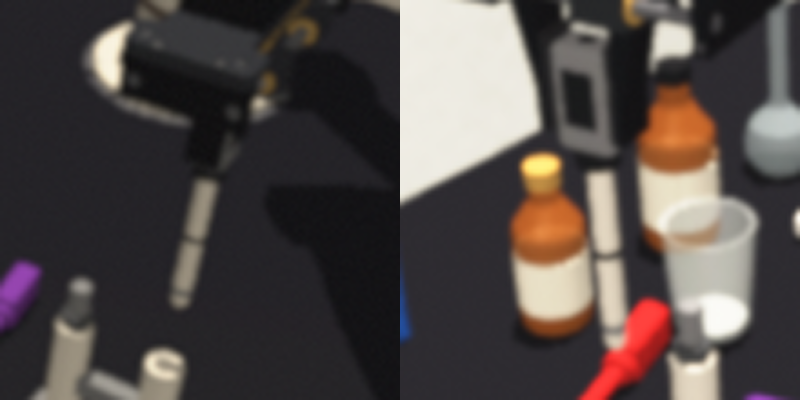

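The electrode hangs straight in the gripper and clear of the tube. The ring was detected within about 1 px of the prediction in both views. I'll carry it over the bottle with the tip at 0.18 m.

>>> apply_moves(moves=[[[0.016,0.001,0],0],[[0.032,0.002,0],0],[[0.032,0.002,0],0],[[0.032,0.002,0],0],[[0.032,0.002,0],0]])

```text
time_s: 15.8
tcp_pos: [0.5553, 0.1749, 0.3098]
ee_rot: [[0.191, -0.982, 0.0], [-0.982, -0.191, -0.0], [0.0, -0.0, -1.0]]
wrist_force: [0.0, 0.2, -0.7]
gripper_width: 0.343
gripper_force: 30.0
```

>>> apply_moves(moves=[[[0.032,0.002,0],0],[[0.032,0.002,0],0],[[0.032,0.002,0],0],[[0.032,0.002,0],0],[[0.032,0.002,0],0]])

```text
time_s: 16.22
tcp_pos: [0.5759, 0.0157, 0.3099]
ee_rot: [[0.191, -0.982, 0.0], [-0.982, -0.191, 0.0], [0.0, -0.0, -1.0]]
wrist_force: [-0.4, -0.5, -1.0]
gripper_width: 0.341
gripper_force: 30.0
```

>>> apply_moves(moves=[[[0.032,0.002,0],0],[[0.032,0.002,0],0],[[0.032,0.002,0],0],[[0.032,0.002,0],0],[[0.014,0.001,0],0]])

```text
time_s: 16.63
tcp_pos: [0.5941, -0.1271, 0.3096]
ee_rot: [[0.188, -0.982, -0.0], [-0.982, -0.188, -0.001], [0.001, 0.001, -1.0]]
wrist_force: [1.0, 0.6, -1.5]
gripper_width: 0.338
gripper_force: 30.0
```

>>> apply_moves(moves=[[[0,0,0],0],[[0,0,0],0],[[0,0,0],0],[[0,0,0],0],[[0,0,0],0]])

```text
time_s: 17.05
tcp_pos: [0.5945, -0.1222, 0.3099]
ee_rot: [[0.193, -0.981, 0.0], [-0.981, -0.193, 0.0], [-0.0, -0.0, -1.0]]
wrist_force: [-0.2, -0.7, 0.2]
gripper_width: 0.345
gripper_force: 30.0
```

```bash
cat > chk.py <<'E'
from h import *
np.set_printoptions(precision=4,suppress=True)
S=cap("scene");D=cap("side");s=r.sense();t=np.array(s["tcp_pos"]);R=np.array(s["ee_rot"]);g=t-R[:,2]*r.pinch_z
print("tcp",t,"tip z",g[2]-.1475,"w",s["gripper_width"])
for n,X in [("depth_ring",g-[0,0,.0875]),("port",np.array([.5935,-.124,.126])),("electrode",g-[0,0,.1475])]:
    rs=[]
    for p in(S,D):
        q=proj(p,X);L=[(a,c) for a,c in at(p,n) if np.linalg.norm(a-q)<10]
        print(n,q,[(a.round(1).tolist(),round(c,2)) for a,c in L])
        if L: rs.append(ray(p,L[0][0]))
    if len(rs)>1: print("  pred",X,"meas",*tri(rs))
# blue cap centroid outline in scene/side vs model circle
for p in(S,D):
    f=p["frame"].astype(int);q=proj(p,(.5935,-.124,.115));m=((f[...,0]-f[...,2])>60).astype(np.uint8)
    n,l,st,c=cv2.connectedComponentsWithStats(m);i=min(range(1,n),key=lambda i:np.linalg.norm(c[i]-q)+(99 if st[i,4]<30 else 0))
    th=np.linspace(0,6.28,60);M=np.array([proj(p,(.5935+.0265*np.cos(a),-.124+.0265*np.sin(a),z)) for a in th for z in(.104,.126)])
    print("cap bbox",st[i],"model",M.min(0),M.max(0)-M.min(0))
E
python3 chk.py
```

```text
tcp [ 0.5945 -0.1224  0.3099] tip z 0.18108169833574364 w 0.3457039144757136
depth_ring [230.7129 130.612 ] [([229.4, 130.1], 0.5)]
depth_ring [287.9971 144.5614] [([287.0, 146.5], 0.73)]
  pred [ 0.5945 -0.1224  0.2411] meas [ 0.5968 -0.1245  0.2383] [0.004069252732213181, 0.0040692527322133114]
port [232.1683 162.5366] [([235.4, 162.5], 0.72)]
port [286.6296 182.8835] [([287.3, 179.7], 0.8)]
  pred [ 0.5935 -0.124   0.126 ] meas [ 0.5894 -0.115   0.1352] [0.005705418626659074, 0.005705418626659074]
electrode [231.5385 147.9113] [([229.7, 149.5], 0.58)]
electrode [286.9409 165.0937] [([286.5, 165.7], 0.78)]
  pred [ 0.5945 -0.1224  0.1811] meas [ 0.5987 -0.1268  0.1759] [0.0005896849054394974, 0.0005896849054395034]
cap bbox [223 158  18  14 192] model [223.7654 157.9169] [16.985  15.1842]
cap bbox [276 178  21  16 270] model [276.8987 178.6157] [19.2202 15.7289]
```

```bash
cat > w.py <<'E'
from h import *
np.set_printoptions(precision=4,suppress=True)
W=cap("wrist");f=W["frame"].astype(int);s=r.sense();t=np.array(s["tcp_pos"]);print("tcp",t)
for z in(.126,.181,.21,.24,.29): print(z,"axis px",proj(W,(t[0],t[1],z)),"port px",proj(W,(.5935,-.124,z)))
u=proj(W,(.5935,-.124,.126)).astype(int)
hsv=cv2.cvtColor(W["frame"],cv2.COLOR_BGR2HSV)
for y in range(u[1]-34,u[1]+60,2):
    L=""
    for x in range(u[0]-40,u[0]+40):
        h,sa,v=hsv[y,x];L+="B" if (f[y,x,0]-f[y,x,2]>60) else("#" if v>200 else "+" if v>140 else "-" if v>80 else ".")
    print(y,L)
print("x0",u[0]-40)
E
python3 w.py
```

```text
tcp [ 0.5945 -0.1232  0.3097]
0.126 axis px [252.9708 173.7842] port px [253.9234 173.3319]
0.181 axis px [252.9495 184.485 ] port px [254.0732 183.9553]
0.21 axis px [252.9351 191.8349] port px [254.1756 191.2536]
0.24 axis px [252.9169 201.234 ] port px [254.3062 200.5887]
0.29 axis px [252.8757 223.0719] port px [254.6076 222.2882]
139 #####++---+++####++#################++++++++++++++++#####+++++++++++++##########
141 ####++------+###+++##########################++++++++++++++++####+++++++++++++++
143 ##+#++------+###+####################################++++++++++++++++####+++++++
145 #+####++-++++##+++###########################################+++++++++++++++####
147 #+######++++###+#####################################################+++++++++++
149 +++######+++##+++########################++###+#################################
151 ++#######+++#+++###############+-+++BBB-BBBBBBBB++++############################
153 ++#####++++#++++############+++BBBBBBBBBBBBBBBBBBBBBB+#+########################
155 +++###++++++#+++###########BBBBBBBBBBBBBBBBBBBBBBBBBBBBB+######################
[... 2538 characters left out ...]
+++++++++++++
217 ................--.............................................--++++++++++-----
219 ........................-......................................---+++------.....
221 .................................................................--.............
223 ................................................................................
225 ................................................................................
227 ................................................................................
229 ................................................................................
231 ................................................................................
x0 213
```

The wrist view numbers put the cap at about (254.2,173) px and the tip axis at about (253.0,185.5) px. It needs a correction of roughly 1 mm in -x and 1.5 mm in -y. I'll apply that, lower to just above the cap and recheck.

>>> apply_moves(moves=[[[0.0013,0.0013,0],0],[[0,0,0.015],0],[[0,0,0.015],0],[[0,0,0.01],0],[[0,0,0],0]])

```text
time_s: 17.92
tcp_pos: [0.5921, -0.1248, 0.2669]
ee_rot: [[0.19, -0.982, -0.005], [-0.982, -0.19, 0.001], [-0.002, 0.005, -1.0]]
wrist_force: [-0.6, -0.7, -2.2]
gripper_width: 0.341
gripper_force: 30.0
```

>>> apply_moves(moves=[[[0,0,0],0],[[0,0,0],0],[[0,0,0],0],[[0,0,0],0],[[0,0,0],0]])

```text
time_s: 18.33
tcp_pos: [0.5937, -0.1249, 0.2703]
ee_rot: [[0.191, -0.982, 0.001], [-0.982, -0.191, -0.0], [0.0, -0.001, -1.0]]
wrist_force: [-0.7, -0.3, -0.9]
gripper_width: 0.342
gripper_force: 30.0
```

```bash
cat > fit.py <<'E'
from h import *
from scipy.optimize import least_squares
def capfit(W,z=.126):
    f=W["frame"].astype(int);m=((f[...,0]-f[...,2])>60).astype(np.uint8);u=proj(W,(.5935,-.124,z))
    P=[]
    for a in np.radians(np.arange(-200,20,4)):  # upper arc, skip shaft side
        rr=np.arange(30,10,-.25);q=[(int(round(u[0]+k*np.cos(a))),int(round(u[1]+k*np.sin(a)))) for k in rr]
        for (x,y) in q:
            if m[y,x]: P.append(atz(W,(x,y),z)[:2]);break
    P=np.array(P);s=least_squares(lambda c:np.hypot(*(P-c[:2]).T)-c[2],[.5935,-.124,.0265],loss="soft_l1",f_scale=.0005).x
    return s
W=None
E
sed -i 's/^for z in(.126.*$/from fit import capfit\nprint("capfit",capfit(W));zt=t[2]+.0187-.1475;print("tip z",zt)\nfor z in(.126,zt,zt+.02,zt+.04): print(round(z,3),"axis px",proj(W,(t[0],t[1],z)),"port px",proj(W,(.5935,-.124,z)))/' w.py; python3 w.py | cut -c1-75 | head -46
```

```text
tcp [ 0.5936 -0.1249  0.2702]
capfit [ 0.5934 -0.1258  0.0255]
tip z 0.14137492439019475
0.126 axis px [253.1906 181.1954] port px [253.1532 181.9984]
0.141 axis px [253.1774 184.552 ] port px [253.1381 185.393 ]
0.161 axis px [253.1581 189.456 ] port px [253.1161 190.3517]
0.181 axis px [253.1359 195.0907] port px [253.0908 196.0481]
147 ++------++++++++###################################+++++++++--+++++++++
149 ++++--+++++++++############################################++++++++---+
151 +++++++++++++++####################################################++++
153 +++++++++++++++########################################################
155 ++++++++++++++####################+-+++++--+++-+#######################
157 ++++++++++++++###############+----BBBBBBBBBBBBBB-----##################
159 +++++++++++++############+---BBBBBBBBBBBBBBBBBBBBBBBB+++++#############
161 +++++++++++++###########+BBBBBBBBBBBBBBBBBBBBBBBBBBBBBBBB+#############
163 +++++++++++++########+--BBBBBBBBBBBBBBBBBBBBBBBBBBBBBBBBBB--+##########
165 ++++++++++++########+BBBBBBBBBBBBBBBBBBBBBBBBBBBBBBBBBBBBBBB-+#########
167
[... 1500 characters left out ...]
++++++++++++++++
207 ------+++++++++++++++++++++++++++----------------++++++++++++++++++++++
209 -----+++++++++++++++++++++++++++---...........----+++++++++++++++++++++
211 -----+++++++++++++++++++++++++-...................--+++++++++++++++++++
213 ----++++++++++++++++++++++++-.......................--+++++++++++++++++
215 +++++++++++++++++++----....................................----++++++++
217 -------++++++++++-.............................................--++++++
219 .......----------...............................................-------
221 ...............-.......................................................
223 .......................................................................
```

Laterally everything is aligned: the bore, cap and shaft are all centred at about column 253.5. I'll trim y by 0.7 mm and lower slowly.

>>> apply_moves(moves=[[[-0.0007,0,0.004],0],[[0,0,0.008],0],[[0,0,0.008],0],[[0,0,0.008],0],[[0,0,0.008],0]])

```text
time_s: 18.8
tcp_pos: [0.593, -0.1241, 0.2322]
ee_rot: [[0.191, -0.982, -0.001], [-0.982, -0.191, 0.0], [-0.0, 0.001, -1.0]]
wrist_force: [0.3, 0.5, -0.6]
gripper_width: 0.343
gripper_force: 30.0
```

>>> apply_moves(moves=[[[0,0,0.008],0],[[0,0,0.008],0],[[0,0,0.008],0],[[0,0,0.006],0],[[0,0,0.004],0]])

```text
time_s: 19.22
tcp_pos: [0.593, -0.1242, 0.1985]
ee_rot: [[0.191, -0.982, -0.001], [-0.982, -0.191, 0.0], [-0.0, 0.001, -1.0]]
wrist_force: [0.5, -0.5, -0.5]
gripper_width: 0.344
gripper_force: 30.0
```

>>> apply_moves(moves=[[[0,0,0.003],0],[[0,0,0.002],0],[[0,0,0],0],[[0,0,0],0],[[0,0,0],0]])

```text
time_s: 19.63
tcp_pos: [0.5936, -0.1242, 0.1951]
ee_rot: [[0.191, -0.982, 0.001], [-0.982, -0.191, -0.0], [0.0, -0.001, -1.0]]
wrist_force: [-0.8, 0.5, -0.0]
gripper_width: 0.341
gripper_force: 30.0
```

>>> apply_moves(moves=[[[0,0,0],0],[[0,0,0],0],[[0,0,0],0],[[0,0,0],0],[[0,0,0],0]])

```text
time_s: 20.05
tcp_pos: [0.5933, -0.1242, 0.1947]
ee_rot: [[0.191, -0.982, 0.0], [-0.982, -0.191, 0.0], [0.0, -0.0, -1.0]]
wrist_force: [0.9, 0.3, -1.7]
gripper_width: 0.342
gripper_force: 30.0
```

```bash
python3 chk.py; python3 w.py | cut -c1-75 | head -50; python3 - <<'E'
from h import *
for n in("scene","side"):
    p=cap(n);f=p["frame"].astype(int);u=np.round(proj(p,(.5935,-.1242,.126))).astype(int);print(n,u)
    for y in range(u[1]-14,u[1]+12):
        print(y,"".join("B" if f[y,x,0]-f[y,x,2]>45 else "0123456789"[min(9,f[y,x].max()//26)] for x in range(u[0]-16,u[0]+17)))
E
```

```text
tcp [ 0.5933 -0.1242  0.1947] tip z 0.06587967510629494 w 0.34702023395949405
depth_ring [232.1792 162.5277] [([233.5, 162.7], 0.62)]
depth_ring [286.7084 182.9181] [([286.2, 180.5], 0.82)]
  pred [ 0.5933 -0.1242  0.1259] meas [ 0.5937 -0.1184  0.1322] [0.003486135777402576, 0.003486135777402572]
port [232.1683 162.5366] [([233.5, 163.4], 0.94)]
port [286.6296 182.8835] []
electrode [232.9138 177.883 ] []
electrode [285.7377 201.4505] []
cap bbox [223 158  17  14 144] model [223.7654 157.9169] [16.985  15.1842]
cap bbox [276 178  20  16 227] model [276.8987 178.6157] [19.2202 15.7289]
tcp [ 0.5933 -0.1242  0.1946]
capfit [ 0.5936 -0.1244  0.0242]
tip z 0.06584460605937267
0.126 axis px [252.9    201.7027] port px [252.6458 201.8497]
0.066 axis px [252.9343 184.5434] port px [252.7296 184.6636]
0.086 axis px [252.9244 189.4551] port px [252.7054 189.5832]
0.106 axis px [252.9131 195.0993] port px [252.6779 195.2362]
167 ++++++++#######+###########--+##+--------BB--------+##++###############
169 +++++++###################------BBBBB-BBBBBBB-BBBBBB-----+#############
171 +++++++#####+#
[... 4404 characters left out ...]
8655555555555554
177 222222222222357888655555555555554
178 2222222223BBB67887665555555555543
179 222222223BBBBB7887BBBB65555544443
180 22222223BBBBBB8888BBBBBB544444332
181 222222BBBBBBBB8888BBBBBBB44433211
182 222223BBBBBBBB7877BBBBBBB43322111
183 22222BBBBBBBB55655BBBBBBB32211111
184 22223BBBBBBBBB544BBBBBBBBB2111111
185 22223BBBBBBBBBBBBBBBBBBBBB2111122
186 22223BBBBBBBBBBBBBBBBBBBBB2222222
187 22223BBBBBBBBBBBBBBBBBBBBB2222222
188 22223BBBBBBBBBBBBBBBBBBBB43222222
189 22334BBBBBBBBBBBBBBBBBBB777653222
190 245666BBBBBBBBBBBBBBBBBB899997532
191 4677777BBBBBBBBBBBBBBBBB999999974
192 678888877BBBBBBBBBBBBB77999999995
193 888888887777BBBBBBBB7788999999995
194 888888998888888777888889999999984
```

In the wrist view the bore and shaft are both centred at column 254. The front gap is about 6.3 mm against 6.0 ideal, and the ring is at z = 0.126. The bottle hasn't moved and there is no contact force, so I'm handing in.

```bash
python3 -c "
from station import r
print(r.finish_job())"
```

```text
the job is handed in; nothing more can be done
None
```

I handed the job in with the bottle home against both rails and the pH electrode held upright and centred in the cap bore, its black ring level with the cap top; no verdict was returned.

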